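Load the sample mixer and clamp it

TASK

Load the bench mixer: lift out every steel balance weight left in its cups and put it in the steel tray, and stand every sample pot in a cup of its own, upright and on the cup floor, with its lid tab facing the front mark of the cup. Once all are in, press the sprung clamp lever down until it clicks in and stays down by itself, and then push the start button; leave everything in place and do not knock over the disinfectant bottle.

Things in the scene. Friction and masses are not known exactly. Their poses are not given: they have to be found in the camera images.
- mixer: the small bench mixer, a white box about 210 mm deep, 200 mm wide with a grey deck that is 67 mm above the bench and has four square cups in two rows of two, and a grey side housing 50 mm wide along its -y side. Fixed to the bench. Origin under its middle on the bench; its own -x is its front, z up. A short dark mark on the deck lies in front (-x) of each cup.
- cup0 (a point): centre of the floor of the mixer's front left cup (left is the mixer's +y): a square recess 54 x 54 mm, 12 mm deep, its floor 55 mm above the bench, cup centres 85 mm apart. Axes as the mixer's: -x points to the front mark.
- cup1 (a point): centre of the floor of the mixer's front right cup (left is the mixer's +y): a square recess 54 x 54 mm, 12 mm deep, its floor 55 mm above the bench, cup centres 85 mm apart. Axes as the mixer's: -x points to the front mark.
- cup2 (a point): centre of the floor of the mixer's rear left cup (left is the mixer's +y): a square recess 54 x 54 mm, 12 mm deep, its floor 55 mm above the bench, cup centres 85 mm apart. Axes as the mixer's: -x points to the front mark.
- cup3 (a point): centre of the floor of the mixer's rear right cup (left is the mixer's +y): a square recess 54 x 54 mm, 12 mm deep, its floor 55 mm above the bench, cup centres 85 mm apart. Axes as the mixer's: -x points to the front mark.
- pot0: a white lidded sample pot, 44 mm in diameter, 50 mm tall, 60 g, standing on the bench; origin at the centre of its underside, z up. A flat tab 14 mm wide and 5 mm thick sticks out of the lid along the pot's own -x to 37 mm from its axis, 44 to 49 mm above the base. May be absent.
- tab0 (a point): outer end of the lid tab of pot0: 34 mm from the pot's axis along its -x, 46.5 mm above its base
- pot1: a white lidded sample pot, 44 mm in diameter, 50 mm tall, 60 g, standing on the bench; origin at the centre of its underside, z up. A flat tab 14 mm wide and 5 mm thick sticks out of the lid along the pot's own -x to 37 mm from its axis, 44 to 49 mm above the base. May be absent.
- tab1 (a point): outer end of the lid tab of pot1: 34 mm from the pot's axis along its -x, 46.5 mm above its base
- pot2: a white lidded sample pot, 44 mm in diameter, 50 mm tall, 60 g, standing on the bench; origin at the centre of its underside, z up. A flat tab 14 mm wide and 5 mm thick sticks out of the lid along the pot's own -x to 37 mm from its axis, 44 to 49 mm above the base. May be absent.
- tab2 (a point): outer end of the lid tab of pot2: 34 mm from the pot's axis along its -x, 46.5 mm above its base
- pot3: a white lidded sample pot, 44 mm in diameter, 50 mm tall, 60 g, standing on the bench; origin at the centre of its underside, z up. A flat tab 14 mm wide and 5 mm thick sticks out of the lid along the pot's own -x to 37 mm from its axis, 44 to 49 mm above the base. May be absent.
- tab3 (a point): outer end of the lid tab of pot3: 34 mm from the pot's axis along its -x, 46.5 mm above its base
- weight0: a plain steel balance weight, a round cylinder 40 mm in diameter, 46 mm tall with a groove, no tab, 250 g, left standing in a cup of the mixer; origin at the centre of its underside. May be absent.
- weight1: a plain steel balance weight, a round cylinder 40 mm in diameter, 46 mm tall with a groove, no tab, 250 g, left standing in a cup of the mixer; origin at the centre of its underside. May be absent.
- weight2: a plain steel balance weight, a round cylinder 40 mm in diameter, 46 mm tall with a groove, no tab, 250 g, left standing in a cup of the mixer; origin at the centre of its underside. May be absent.
- weight3: a plain steel balance weight, a round cylinder 40 mm in diameter, 46 mm tall with a groove, no tab, 250 g, left standing in a cup of the mixer; origin at the centre of its underside. May be absent.
- tray: an open steel tray, 120 mm in x by 220 mm in y, walls 4 mm thick and 20 mm high, floor 4 mm thick, fixed; origin under its centre on the bench
- clamp_lever (a joint): angle of the mixer's clamp lever (rad): 0 sprung fully up, 0.55 fully down. It pushes back (about 8 N at the pad) until about 0.40; beyond that a sprung detent pulls it down and holds it. Let go earlier, it springs up again. The hinge lies at the back of the side housing and the arm runs forward (to the mixer's -x). Hinge axis along the mixer's y, at (95, -128, 100) mm in the mixer's frame.
- lever_pad (a point): centre of the top face of the lever's black thumb pad (44 x 38 mm), 125 mm from the hinge. About 167 mm above the bench with the lever up, 102 mm with it down; on its way down it moves about 19 mm forward then stays nearly over one place
- start (a joint): travel of the start button (m): 0 out, 0.006 fully pressed; springs back; needs about 5 N
- start_top (a point): centre of the top of the start button, black, 24 mm in diameter, on the side housing in front of the lever, pressed straight down; 77 mm above the bench when out
- bottle: bystander: a white disinfectant bottle, 68 mm in diameter, 140 mm tall, origin under its centre
Not all that is in view belongs to the job. What is shaped like the pot0 but yellow is not meant.

How it is judged:
By the outcome, as a careful person would: the job done as asked, in the order asked, and still so for the second after the job is handed in, with the robot touching nothing.
Of pot0, pot1, pot2, pot3 only 3 to 4 are there at a start; the rules pass over those that are not, and their reading is None.
Of weight0, weight1, weight2, weight3 only 2 to 3 are there at a start; the rules pass over those that are not, and their reading is None.
At some moment in a run one of pot0, pot1, pot2, pot3 may be knocked a few centimetres aside while the robot is not near it.
It also fails if it takes over 210 s, if anything falls off the work surface, if the arm or the gripper's body presses on something with over 40 N, if the wrist force passes 120 N, or if a joint passes its speed limit or range.

ROBOT

A 6-joint arm with a two-finger parallel gripper is mounted at the origin on the work surface. World frame = base frame: x ahead of the robot, y to its left, z up, the work surface at z = 0. Lengths are in m, angles in rad, forces in N, time in s.
With the tool pointing down it reaches from about 0.375 to 0.975 m from the base axis. Payload 3.8 kg.
Tool frame: the origin (TCP) lies midway between the tips of the shut fingers; the grasp point (between the pads) lies 19 mm behind it; x points along the fingers, y is the direction in which the jaws open and shut, and the axes are right-handed (so a half turn about x gives the same grasp; the last joint's range is limited). The gripper opens to 88 mm and grips with 3 to 60 N. Pads are 18 mm wide; open, the fingers measure 123 mm over their backs; the gripper's body (75 mm by 187 mm) begins 45 mm behind the grasp point.
Start: joints at [-1.138, 0.264, 1.604, -0, 1.274, -0.037], TCP at [0.306, -0.602, 0.239] pointing down, gripper open.
Joint ranges: [-2.63, 2.63], [-0.94, 2.18], [0.31, 2.57], [-1.31, 4.45], [0, 2.66], [-2.55, 2.55]. Speed limits (rad/s): [2.57, 2.57, 3.14, 3.14, 3.14, 3.14].

INTERFACE

Orientations are given as a rotation vector (axis times angle).
In Python, from cell import manip, inverse_kinematics, cams, order gives the robot as it stands. Calls block until the motion is done:
- manip.move_pose(position, orientation): joint-space move of the TCP to a pose.
- manip.move_linear(position, rate=0.15, rot=None): straight line of the TCP; rot=None keeps the orientation; rate is the mean speed in m/s.
- manip.set_joints(angles): joint-space move.
- manip.set_gripper(opening, force=None): finger opening in m; force is the grip in N (None keeps the last); returns when the fingers have stopped.
- manip.dwell(seconds).
- inverse_kinematics(position, orientation): joint angles nearest the present ones, or None.
- manip.state(): the state.
- cams.capture(name): name is "side" or "top" or "wrist"; returns a dict with "image" (400x640x3 uint8, blue, green, red), "z_map" (400x640 float32, m along the optical axis (not along the pixel's ray), 0 where there is no reading), "intrinsics" (3x3 intrinsics, pixels), "position" and "orientation" of the camera in the world; the wrist camera has in their place "T_tool_cam" (4x4, takes a point from camera to tool coordinates, whose origin is the TCP and whose axes are the tool frame's). Camera axes: x right, y down, z forward; pixel columns grow to the right and rows downward; lengths in m; the calibration is good to about 2 mm. A picture is of the moment at which its call begins: read the wrist's pose just before it.
A pose or a line that the arm cannot do raises manip.IKError and nothing moves.
- order.close_job(): hands the job in, once; it reports no verdict.
The state is a dict: "clock": time; "joint_pos": joint angles; "joint_velocities": joint speeds; "tau": joint torques, N m; "tool_pos": TCP position; "tcp_rot": TCP orientation; "contact_force": force on the tool from outside, world axes, zero at the start; "moment": the same for the moment, N m; "gripper_width": finger opening in m.
Only numpy, scipy, OpenCV 4.12 (cv2) and the standard library are available. Lean on these libraries where they do the work, as an engineer would, in place of code of your own. Each camera call takes 0.05 s, during which the arm holds its last target.

## Working session

There is one attempt and no reset: what is moved stays moved. The work goes in short steps, each a Python script; the robot and the scene stay as the last script left them, time stands still between calls to the robot, and variables do not carry over. Pictures are saved under pics/ and viewed, and the job is handed in when it is done.

```bash
ls -la; mkdir -p pics; python3 - <<'E'
from cell import manip, inverse_kinematics, cams, order
import cv2, numpy as np
s=manip.state()
for k,v in s.items(): print(k,np.round(v,4))
for n in ["side","top","wrist"]:
    c=cams.capture(n); cv2.imwrite(f"pics/{n}0.png",c["image"])
    print(n,c["intrinsics"].tolist() if hasattr(c["intrinsics"],'tolist') else c["intrinsics"]); print({k:np.round(c[k],4).tolist() for k in c if k in("position","orientation","T_tool_cam")})
E
```

```text
total 12
drwxr-xr-x  3 agent agent 4096 Dec  6 22:36 .
drwxr-xr-x 23 root  root  4096 Dec  6 22:36 ..
drwxr-xr-x  2 agent agent 4096 Dec  6 22:36 pics
clock 0.0
joint_pos [-1.1379  0.2648  1.6053 -0.      1.2737 -0.0369]
joint_velocities [-0.0022 -0.0002  0.0016  0.0014 -0.0012  0.0009]
tau [ 2.00000e-04 -5.02107e+01 -3.56882e+01  7.29000e-02  2.95000e-02
 -2.00000e-04]
tool_pos [ 0.3053 -0.6012  0.2374]
tcp_rot [ 1.9601  0.4714 -1.961 ]
contact_force [ 0.1012 -0.6987  0.7782]
moment [-0.001   0.0068  0.0188]
gripper_width 0.0879
side [[401.90799028872135, 0.0, 325.60901927200945], [0.0, 401.90799028872135, 198.47383664350286], [0.0, 0.0, 1.0]]
{'position': [-0.0474, 0.7572, 1.0027], 'orientation': [-0.9226, 2.5292, -1.0471]}
top [[396.91913038922047, 0.0, 323.21812209483875], [0.0, 396.91913038922047, 198.74389664135282], [0.0, 0.0, 1.0]]
{'position': [0.359, 0.0958, 1.5838], 'orientation': [-2.1498, 2.2039, -0.1191]}
wrist [[298.349485875422, 0.0, 321.3998418755146], [0.0, 298.349485875422, 198.90034745692003], [0.0, 0.0, 1.0]]
{'T_tool_cam': [[-0.0001, -0.2758, 0.9612, -0.1454], [1.0, 0.0003, 0.0002, -0.0003], [-0.0003, 0.9612, 0.2758, -0.0708], [0.0, 0.0, 0.0, 1.0]]}
```

View pics/side0.png

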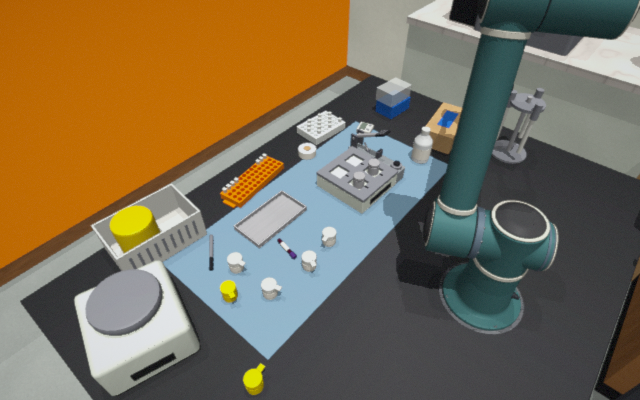

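View pics/top0.png

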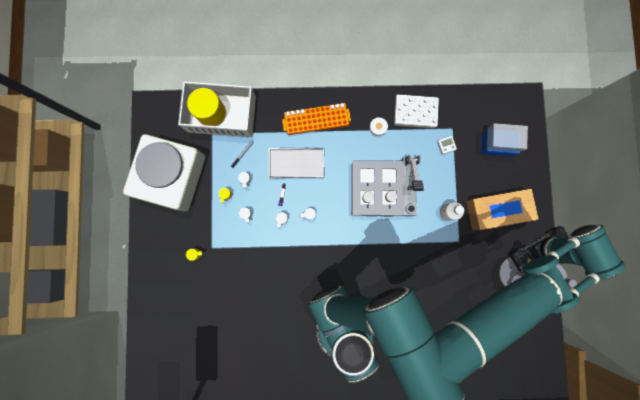

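View pics/wrist0.png

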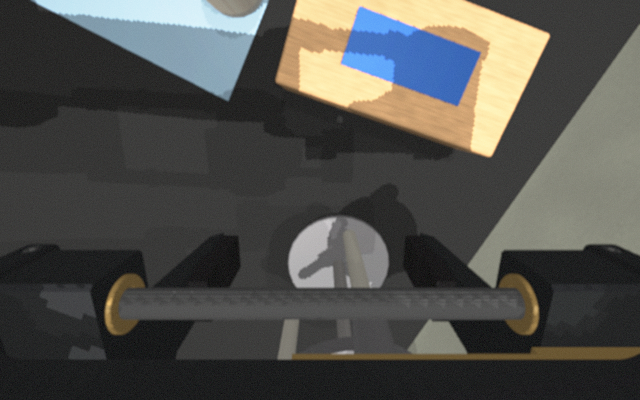

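```bash
cat > h.py <<'E'
from cell import manip, inverse_kinematics, cams, order
import cv2, numpy as np
from scipy.spatial.transform import Rotation as R
def cap(name):
    if name=="wrist":
        s=manip.state(); T=np.eye(4);T[:3,:3]=R.from_rotvec(s["tcp_rot"]).as_matrix();T[:3,3]=s["tool_pos"]
        c=cams.capture(name); T=T@np.array(c["T_tool_cam"])
    else:
        c=cams.capture(name);T=np.eye(4);T[:3,:3]=R.from_rotvec(c["orientation"]).as_matrix();T[:3,3]=c["position"]
    c["T"]=T;c["K"]=np.array(c["intrinsics"]);return c
def cloud(c):
    K=c["K"];z=c["z_map"];v,u=np.mgrid[:z.shape[0],:z.shape[1]]
    P=np.stack([(u-K[0,2])/K[0,0]*z,(v-K[1,2])/K[1,1]*z,z],-1)@c["T"][:3,:3].T+c["T"][:3,3]
    P[z==0]=np.nan;return P
def proj(c,p):
    q=(np.atleast_2d(p)-c["T"][:3,3])@c["T"][:3,:3];q=q@c["K"].T;return q[:,:2]/q[:,2:]
def onplane(c,u,v,h):
    d=c["T"][:3,:3]@np.array([(u-c["K"][0,2])/c["K"][0,0],(v-c["K"][1,2])/c["K"][1,1],1]);o=c["T"][:3,3]
    return o+d*(h-o[2])/d[2]
def rect(c,x0,x1,y0,y1,h,ppm=1000):
    """ortho view of plane z=h: image up=+x, left=+y"""
    W=int((y1-y0)*ppm);H=int((x1-x0)*ppm)
    src=proj(c,[[x1,y1,h],[x1,y0,h],[x0,y0,h],[x0,y1,h]]).astype(np.float32)
    dst=np.float32([[0,0],[W,0],[W,H],[0,H]])
    return cv2.warpPerspective(c["image"],cv2.getPerspectiveTransform(src,dst),(W,H),flags=cv2.INTER_CUBIC)
E
python3 - <<'E'
from h import *
c=cap("top");P=cloud(c)
for n,u,v in [("potA",244,178),("potB",246,213),("potC",282,218),("potD",309,213),("mixTL",354,162),("mixTR",402,162),("mixBL",354,214),("wL",368,198),("wR",390,198),("cupRL",368,176),("cupRR",389,176),("pad",416,186),("btn",411,209),("bottle",453,210),("tray",297,163),("mat",340,225),("yel",224,194)]:
    print(n,np.round(P[v,u],3))
im=cv2.resize(c["image"][140:260,205:335],None,fx=6,fy=6,interpolation=cv2.INTER_CUBIC)[:600];cv2.imwrite("pics/topA.png",im[:, :800])
im=cv2.resize(c["image"][145:230,345:470],None,fx=6,fy=6,interpolation=cv2.INTER_CUBIC);cv2.imwrite("pics/topB.png",im)
np.save("/tmp/P.npy",P)
E
```

```text
potA [0.597 0.382 0.052]
potB [0.461 0.375 0.05 ]
potC [0.438 0.237 0.041]
potD [0.454 0.132 0.053]
mixTL [ 0.646 -0.046  0.075]
mixTR [ 0.643 -0.233  0.068]
mixBL [ 0.445 -0.04   0.069]
wL [ 0.503 -0.093  0.094]
wR [ 0.5   -0.174  0.104]
cupRL [ 0.593 -0.101  0.057]
cupRR [ 0.591 -0.183  0.055]
pad [ 0.535 -0.258  0.169]
btn [ 0.459 -0.259  0.071]
bottle [ 0.448 -0.405  0.115]
tray [0.66  0.177 0.005]
mat [0.407 0.011 0.007]
yel [0.536 0.459 0.054]
```

View pics/topA.png

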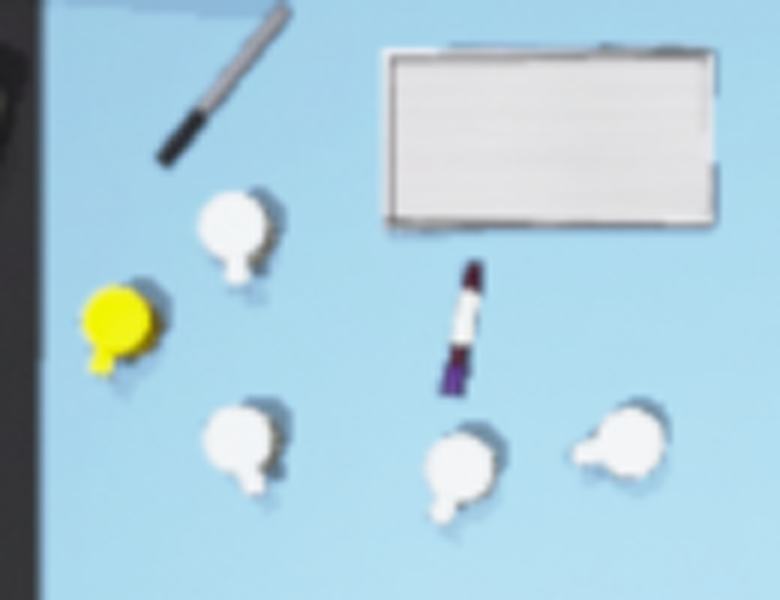

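View pics/topB.png

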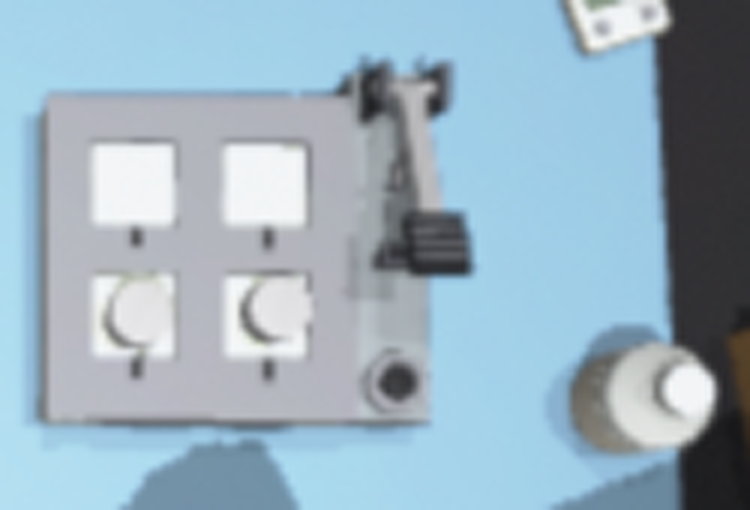

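```bash
cat >> h.py <<'E'
def down(a,tilt=0.):
    """tool pointing down, jaws along world angle a (rad)"""
    c,s=np.cos(a),np.sin(a)
    M=np.array([[0,c,s],[0,s,-c],[-1,0,0]],float)
    return R.from_matrix(M).as_rotvec()
E
python3 - <<'E'
from h import *
print(R.from_rotvec(manip.state()["tcp_rot"]).as_matrix().round(2))
for p,a in [((.5,-.14,.36),90),((.5,-.14,.36),-90),((.47,.25,.36),90),((.47,.25,.36),-90)]:
    q=inverse_kinematics(np.array(p),down(np.radians(a))); print(a,None if q is None else np.round(q,2))
E
```

```text
[[-0.    0.45 -0.89]
 [ 0.   -0.89 -0.45]
 [-1.   -0.   -0.  ]]
90 [-0.32 -0.09  1.76  0.    1.46 -1.89]
-90 [-0.32 -0.09  1.76 -0.    1.46  1.25]
90 [ 0.44 -0.06  1.74 -0.    1.46 -1.13]
-90 [ 0.44 -0.06  1.74 -0.    1.46  2.01]
```

```bash
python3 - <<'E'
from h import *
manip.set_joints([-0.32,0.0,1.5,0,1.6,-1.89]) if False else None
manip.move_pose(np.array([.5,-.14,.36]),down(np.pi/2))
c=cap("wrist");cv2.imwrite("pics/w1.png",c["image"]);np.savez("/tmp/w1.npz",**{k:c[k] for k in("image","z_map","T","K")})
manip.move_pose(np.array([.45,.25,.36]),down(np.pi/2))
c2=cap("wrist");cv2.imwrite("pics/w2.png",c2["image"]);np.savez("/tmp/w2.npz",**{k:c2[k] for k in("image","z_map","T","K")})
c3=cap("top");cv2.imwrite("pics/t2.png",c3["image"]);np.savez("/tmp/t2.npz",**{k:c3[k] for k in("image","z_map","T","K")})
print(manip.state()["clock"])
E
```

```text
3.675
```

View pics/w1.png

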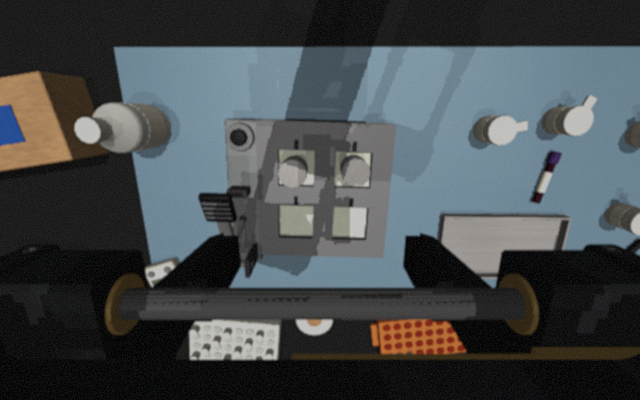

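View pics/w2.png

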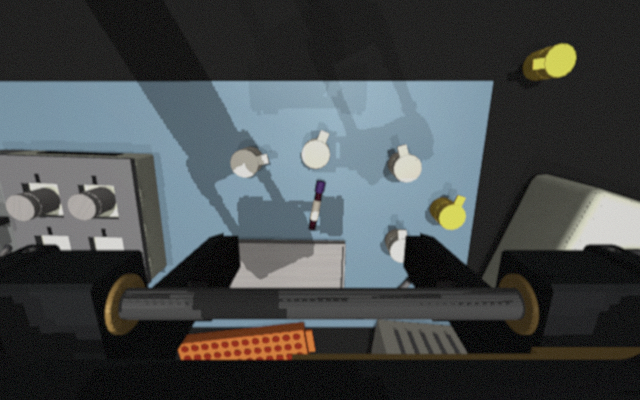

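```bash
python3 - <<'E'
from h import *
w=dict(np.load("/tmp/w1.npz"));t=dict(np.load("/tmp/t2.npz"))
P=cloud(w)
a=rect(w,.42,.68,-.32,-.0,.067,1500);cv2.imwrite("pics/r1.png",a)
b=rect(t,.42,.68,-.32,-.0,.067,1500);cv2.imwrite("pics/r2.png",b)
cv2.imwrite("pics/r12.png",cv2.resize(np.hstack([a,b]),None,fx=.82,fy=.82))
Pt=cloud(t)
# heights map of lever region from top
for n,Q in(("w",P),("t",Pt)):
    m=(Q[...,2]>.08)&(Q[...,0]>.42)&(Q[...,0]<.70)&(Q[...,1]>-.32)&(Q[...,1]<-.215)
    q=Q[m]
    for x0 in np.arange(.44,.68,.02):
        s=q[(q[:,0]>=x0)&(q[:,0]<x0+.02)]
        if len(s): print(n,round(x0,2),len(s),"y",s[:,1].min().round(3),s[:,1].max().round(3),"z",s[:,2].min().round(3),s[:,2].max().round(3))
E
```

```text
w 0.46 967 y -0.226 -0.215 z 0.424 0.447
w 0.48 70 y -0.219 -0.215 z 0.444 0.447
w 0.5 141 y -0.283 -0.245 z 0.168 0.177
w 0.52 561 y -0.283 -0.245 z 0.08 0.177
w 0.54 403 y -0.283 -0.246 z 0.081 0.167
w 0.56 158 y -0.273 -0.258 z 0.133 0.153
w 0.58 13 y -0.268 -0.258 z 0.13 0.142
w 0.6 20 y -0.269 -0.264 z 0.08 0.088
w 0.62 117 y -0.261 -0.245 z 0.08 0.115
w 0.64 142 y -0.261 -0.245 z 0.082 0.116
t 0.44 1 y -0.26 -0.26 z 0.08 0.08
t 0.46 3 y -0.264 -0.253 z 0.08 0.086
t 0.5 8 y -0.281 -0.255 z 0.17 0.177
t 0.52 61 y -0.285 -0.246 z 0.082 0.181
t 0.54 58 y -0.284 -0.247 z 0.081 0.173
t 0.56 25 y -0.274 -0.258 z 0.138 0.159
t 0.58 21 y -0.273 -0.259 z 0.131 0.148
t 0.6 25 y -0.276 -0.26 z 0.081 0.135
t 0.62 39 y -0.288 -0.245 z 0.082 0.122
t 0.64 61 y -0.292 -0.244 z 0.083 0.118
t 0.66 1 y -0.251 -0.251 z 0.115 0.115
```

View pics/r12.png

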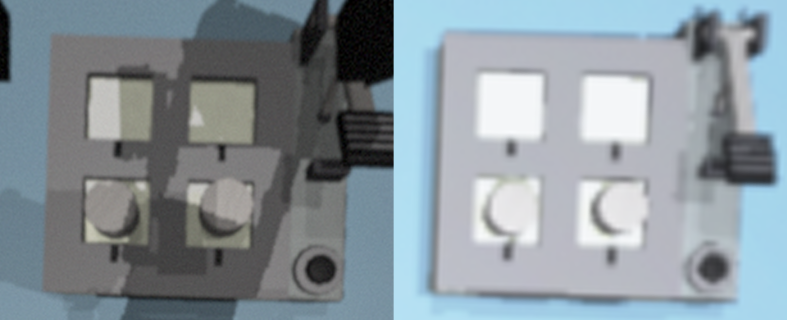

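```bash
cat > fit.py <<'E'
from h import *
from scipy.optimize import minimize
def seg(a,b,n=60): 
    t=np.linspace(0,1,n)[:,None];return np.array(a)*(1-t)+np.array(b)*t
L=[]
for sx in(1,-1):
  for sy in(1,-1):
    cx,cy=.0425*sx,.0425*sy
    C=[(cx+.027*i,cy+.027*j,.067) for i,j in((1,1),(1,-1),(-1,-1),(-1,1))]
    for k in range(4): L.append(seg(C[k],C[(k+1)%4],40))
L+= [seg((-.105,.1,.067),(.105,.1,.067),120),seg((-.105,.1,.067),(-.105,-.1,.067),110),seg((.105,.1,.067),(.105,-.1,.067),110)]
M=np.vstack(L)
def fit(c,p0,sig):
    g=cv2.GaussianBlur(cv2.cvtColor(c["image"],cv2.COLOR_BGR2GRAY).astype(np.float32),(0,0),sig)
    G=np.hypot(cv2.Sobel(g,cv2.CV_32F,1,0),cv2.Sobel(g,cv2.CV_32F,0,1));G=np.minimum(G,np.percentile(G,97))
    def f(p):
        cc,s=np.cos(p[2]),np.sin(p[2])
        Q=np.c_[M[:,0]*cc-M[:,1]*s+p[0],M[:,0]*s+M[:,1]*cc+p[1],M[:,2]]
        uv=proj(c,Q).astype(np.float32)
        return -cv2.remap(G,uv[None,:,0],uv[None,:,1],cv2.INTER_LINEAR).mean()
    best=None
    for dx in(-.006,0,.006):
      for dy in(-.006,0,.006):
        for a in(-.05,0,.05):
          r=minimize(f,np.array(p0)+[dx,dy,a],method="Nelder-Mead",options=dict(initial_simplex=np.array(p0)+[dx,dy,a]+np.array([[0,0,0],[.004,0,0],[0,.004,0],[0,0,.03]]),xatol=1e-5,fatol=1e-4))
          if best is None or r.fun<best.fun: best=r
    return best
if __name__=="__main__":
    w=dict(np.load("/tmp/w1.npz"));t=dict(np.load("/tmp/t2.npz"))
    for n,c in(("w",w),("t",t)):
        for sg in(.8,1.5):
            r=fit(c,[.546,-.138,0.],sg);print(n,sg,r.x.round(4),r.fun.round(2))
    P=cloud(w);Pt=cloud(t)
    for n,Q in(("w",P),("t",Pt)):
        m=(Q[...,0]>.46)&(Q[...,0]<.63)&(Q[...,1]>-.12)&(Q[...,1]<-.05)
        z=Q[m][:,2];print(n,"deck z",np.median(z[(z>.06)&(z<.075)]).round(4),"floor",np.median(z[(z>.048)&(z<.06)]).round(4))
        m=(Q[...,0]>.42)&(Q[...,0]<.5)&(Q[...,1]>.0)&(Q[...,1]<.08);print("bench",np.nanmedian(Q[m][:,2]).round(4))
E
python3 fit.py
```

```text
w 0.8 [ 0.546  -0.1363 -0.0335] -79.58
w 1.5 [ 0.5461 -0.1378 -0.0411] -59.97
t 0.8 [ 0.5481 -0.1355 -0.0244] -129.77
t 1.5 [ 0.5498 -0.133  -0.0486] -78.17
w deck z 0.066 floor 0.0541
bench 0.0001
t deck z 0.0669 floor 0.0549
bench 0.0011
```

```bash
python3 - <<'E'
from fit import *
w=dict(np.load("/tmp/w1.npz"));t=dict(np.load("/tmp/t2.npz"))
outs=[]
for c,p,(u0,u1,v0,v1),s in((w,[.546,-.1363,-.0335],(220,410,110,270),4),(t,[.5481,-.1355,-.0244],(345,425,152,224),8)):
    im=cv2.resize(c["image"][v0:v1,u0:u1],None,fx=s,fy=s,interpolation=cv2.INTER_CUBIC)
    cc,ss=np.cos(p[2]),np.sin(p[2])
    Q=np.c_[M[:,0]*cc-M[:,1]*ss+p[0],M[:,0]*ss+M[:,1]*cc+p[1],M[:,2]]
    for u,v in (proj(c,Q)-[u0,v0]+.5)*s: cv2.circle(im,(int(u),int(v)),0,(0,0,255),-1)
    outs.append(im)
cv2.imwrite("pics/o1.png",outs[0]);cv2.imwrite("pics/o2.png",outs[1])
E
```

```text
(no output)
```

View pics/o1.png

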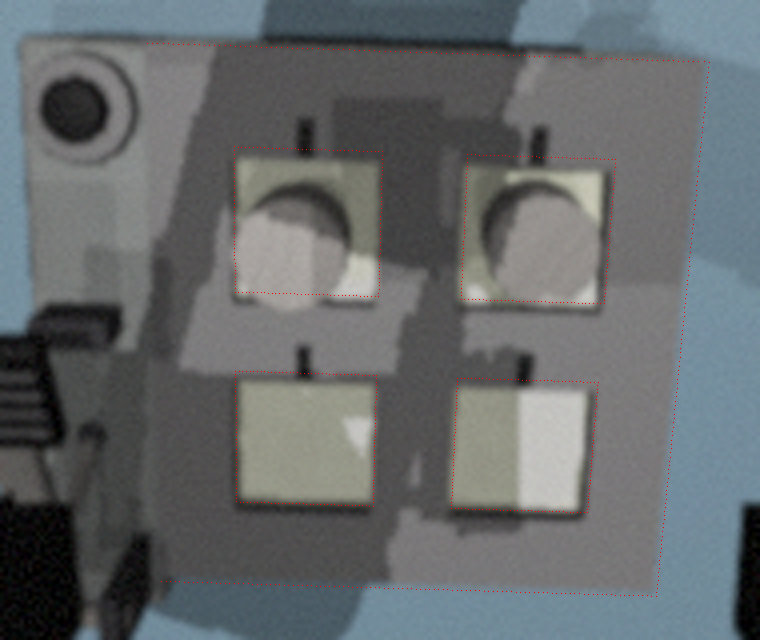

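View pics/o2.png

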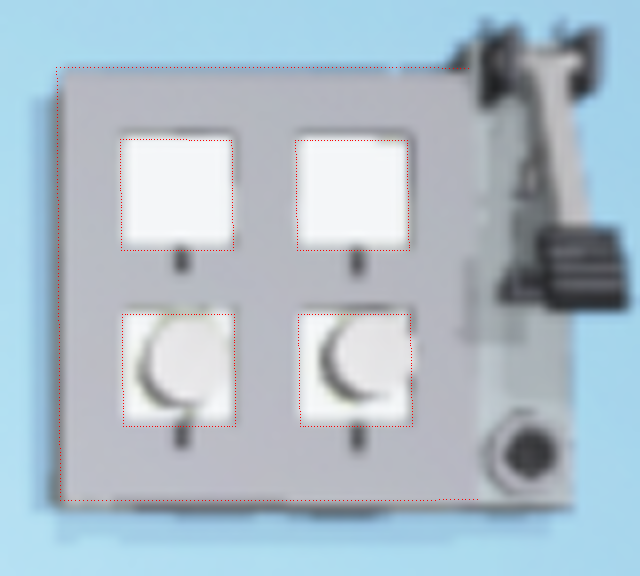

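```bash
python3 - <<'E'
from fit import *
w=dict(np.load("/tmp/w1.npz"));t=dict(np.load("/tmp/t2.npz"))
for n,c,o,s,pts in(("w",w,(220,110),4,[(540,145),(306,136),(525,369),(304,361)]),("t",t,(345,152),8,[(181,437),(358,437),(181,261),(357,261)])):
    q=np.array([onplane(c,o[0]+u/s-.5+ (0.5/s),o[1]+v/s-.5+.5/s,.067)[:2] for u,v in pts])
    print(n,q.round(4).tolist()); 
    for a,b in((0,1),(2,3)): d=q[a]-q[b];print(" row len",np.hypot(*d).round(4),"yaw",np.arctan2(-d[0],d[1]).round(4))
    for a,b in((2,0),(3,1)): d=q[a]-q[b];print(" col len",np.hypot(*d).round(4),"yaw",np.arctan2(d[1],d[0]).round(4))
    print(" mean",q.mean(0).round(4))
# rear cups floor blobs, z=.055, wrist: dense
for n,c in(("w",w),("t",t)):
    P=cloud(c);g=cv2.cvtColor(c["image"],cv2.COLOR_BGR2GRAY)
    for nm,(x,y) in dict(c2=(.589,-.095),c3=(.592,-.18)).items():
        m=(abs(P[...,0]-x)<.04)&(abs(P[...,1]-y)<.04)&(P[...,2]<.061)
        q=P[m];print(n,nm,m.sum(),q[:,:2].min(0).round(4),q[:,:2].max(0).round(4),cv2.minAreaRect((q[:,:2]*1000).astype(np.float32)))
E
```

```text
w [[0.4738, -0.0921], [0.4705, -0.1771], [0.5586, -0.0953], [0.5554, -0.1799]]
 row len 0.085 yaw -0.0387
 row len 0.0846 yaw -0.0383
 col len 0.0849 yaw -0.038
 col len 0.0849 yaw -0.033
 mean [ 0.5146 -0.1361]
t [[0.4742, -0.0921], [0.4721, -0.1771], [0.5593, -0.0951], [0.5572, -0.1801]]
 row len 0.0851 yaw -0.0245
 row len 0.085 yaw -0.0239
 col len 0.0851 yaw -0.0362
 col len 0.0852 yaw -0.036
 mean [ 0.5157 -0.1361]
w c2 1053 [ 0.5704 -0.1235] [ 0.622  -0.0685] ((595.73046875, -95.93360137939453), (53.66269302368164, 51.61719512939453), 88.2093505859375)
w c3 1056 [ 0.5671 -0.209 ] [ 0.6191 -0.1553] ((592.9727172851562, -181.7272186279297), (53.602596282958984, 50.97908020019531), 88.2738265991211)
t c2 186 [ 0.5525 -0.1301] [ 0.6246 -0.0608] ((588.6234130859375, -95.92329406738281), (69.62765502929688, 71.15571594238281), 89.01567840576172)
t c3 182 [ 0.5579 -0.2195] [ 0.6261 -0.1438] ((593.6997680664062, -183.38075256347656), (80.99072265625, 61.454105377197266), 82.42861938476562)
```

```bash
cat >> h.py <<'E'
MX=np.array([.5492,-.1366]);MY=-.034
def mw(x,y): c,s=np.cos(MY),np.sin(MY);return MX+[c*x-s*y,s*x+c*y]
CUP=[mw(-.0425,.0425),mw(-.0425,-.0425),mw(.0425,.0425),mw(.0425,-.0425)]
def detect(c,xy,h=.05,rad=.022,tab=True,win=.065,tol=.008):
    """points near plane z=h -> raster -> disc template; tab direction. returns cx,cy,tabangle(world),n"""
    P=cloud(c);m=(abs(P[...,0]-xy[0])<win)&(abs(P[...,1]-xy[1])<win)&(P[...,2]>h-tol)&(P[...,2]<h+tol)
    hsv=cv2.cvtColor(c["image"],cv2.COLOR_BGR2HSV); m&=hsv[...,1]<90
    v,u=np.nonzero(m)
    if len(u)<8: return None
    q=np.array([onplane(c,a,b,h)[:2] for a,b in zip(u,v)])
    # fine rasterization: nearest mask via rect warp
    mask=(m*255).astype(np.uint8)
    ppm=2000;W=int(2*win*ppm)
    src=proj(c,[[xy[0]+win,xy[1]+win,h],[xy[0]+win,xy[1]-win,h],[xy[0]-win,xy[1]-win,h],[xy[0]-win,xy[1]+win,h]]).astype(np.float32)
    Hm=cv2.getPerspectiveTransform(src,np.float32([[0,0],[W,0],[W,W],[0,W]]))
    r=cv2.warpPerspective(mask,Hm,(W,W),flags=cv2.INTER_LINEAR)/255.
    R0=int(rad*ppm);k=int(R0*1.5);yy,xx=np.mgrid[-k:k+1,-k:k+1];d=np.hypot(xx,yy)
    T=np.where(d<=R0,1.,np.where(d<=R0*1.25,-.6,0)).astype(np.float32)
    s=cv2.filter2D(r.astype(np.float32),-1,T,borderType=cv2.BORDER_CONSTANT)
    s=cv2.GaussianBlur(s,(0,0),3);_,mx,_,(px,py)=cv2.minMaxLoc(s)
    cx=xy[0]+win-py/ppm;cy=xy[1]+win-px/ppm
    ang=None
    if tab:
        Y,X=np.mgrid[:W,:W];dx=(py-Y)/ppm;dy=(px-X)/ppm;dd=np.hypot(dx,dy)
        sel=(dd>rad+.004)&(dd<rad+.016)&(r>.5)
        if sel.sum()>20: ang=np.arctan2(dy[sel].mean(),dx[sel].mean())
    return np.array([cx,cy]),ang,len(u),mx/(np.pi*R0**2)
E
python3 - <<'E'
from h import *
w1=dict(np.load("/tmp/w1.npz"));w2=dict(np.load("/tmp/w2.npz"));t=dict(np.load("/tmp/t2.npz"))
print(np.round(CUP,4))
for n,p in dict(A=(.597,.382),B=(.461,.375),C=(.438,.237),D=(.454,.132)).items():
    for k,c in(("w1",w1),("w2",w2),("t",t)):
        r=detect(c,p); print(n,k,None if r is None else (r[0].round(4),None if r[1] is None else np.degrees(r[1]).round(1),r[2],r[3].round(2)))
for n,p in dict(W0=CUP[0],W1=CUP[1]).items():
    for k,c in(("w1",w1),("w2",w2),("t",t)):
        r=detect(c,p,h=.101,rad=.02,tab=False,win=.05); print(n,k,None if r is None else (r[0].round(4),r[2],r[3].round(2)))
E
```

```text
[[ 0.5082 -0.0927]
 [ 0.5053 -0.1776]
 [ 0.5931 -0.0956]
 [ 0.5902 -0.1805]]Traceback (most recent call last):
  File "<stdin>", line 6, in <module>
AttributeError: 'float' object has no attribute 'round'
```

```bash
python3 - <<'E'
from h import *
w1=dict(np.load("/tmp/w1.npz"));w2=dict(np.load("/tmp/w2.npz"));t=dict(np.load("/tmp/t2.npz"))
for n,p in dict(A=(.597,.382),B=(.461,.375),C=(.438,.237),D=(.454,.132)).items():
    for k,c in(("w1",w1),("w2",w2),("t",t)):
        r=detect(c,p); print(n,k,None if r is None else (r[0].round(4),None if r[1] is None else np.degrees(r[1]).round(1),r[2],round(r[3],2)))
for n,p in dict(W0=CUP[0],W1=CUP[1]).items():
    for k,c in(("w1",w1),("w2",w2),("t",t)):
        r=detect(c,p,h=.101,rad=.02,tab=False,win=.05); print(n,k,None if r is None else (r[0].round(4),r[2],round(r[3],2)))
for k,c in(("w1",w1),("t",t)):
    P=cloud(c)
    m=(abs(P[...,0]-.46)<.03)&(abs(P[...,1]+.258)<.03)&(P[...,2]>.06)&(P[...,2]<.1)&(c["image"].max(-1)<70)
    v,u=np.nonzero(m);print(k,"button",P[m].mean(0).round(4),m.sum(),onplane(c,u.mean(),v.mean(),.077).round(4))
    m=(abs(P[...,0]-.53)<.06)&(abs(P[...,1]+.26)<.05)&(P[...,2]>.155)&(P[...,2]<.2);q=P[m]
    print("pad",q.mean(0).round(4),q.min(0).round(4),q.max(0).round(4))
print("btn model?", "hinge",mw(.095,-.128).round(4))
E
```

```text
A w1 (array([0.598 , 0.3705]), None, 247, 0.44)
A w2 (array([0.5965, 0.3785]), np.float64(175.5), 377, 0.56)
A t (array([0.603 , 0.3845]), None, 80, 0.73)
B w1 None
B w2 (array([0.459 , 0.3805]), np.float64(-162.4), 732, 0.87)
B t (array([0.437 , 0.3725]), None, 8, 0.08)
C w1 (array([0.438, 0.236]), np.float64(156.0), 913, 0.87)
C w2 (array([0.4375, 0.24  ]), np.float64(156.5), 736, 0.88)
C t (array([0.4265, 0.2525]), None, 41, 0.39)
D w1 (array([0.452, 0.127]), np.float64(101.8), 841, 0.88)
D w2 (array([0.4515, 0.1315]), np.float64(102.0), 723, 0.88)
D t (array([0.4545, 0.13  ]), np.float64(103.1), 111, 0.83)
W0 w1 (array([ 0.5057, -0.0937]), 641, 0.89)
W0 w2 (array([ 0.5052, -0.0892]), 658, 0.87)
W0 t (array([ 0.5082, -0.0937]), 87, 0.86)
W1 w1 (array([ 0.5068, -0.1806]), 646, 0.89)
W1 w2 (array([ 0.5063, -0.1766]), 693, 0.86)
W1 t (array([ 0.5098, -0.1811]), 87, 0.86)
w1 button [ 0.4603 -0.2579  0.0756] 217 [ 0.4602 -0.2576  0.077 ]
pad [ 0.5345 -0.2632  0.168 ] [ 0.5161 -0.2834  0.155 ] [ 0.5574 -0.2452  0.177 ]
t button [ 0.4625 -0.2578  0.0759] 11 [ 0.4624 -0.2575  0.077 ]
pad [ 0.5384 -0.2645  0.168 ] [ 0.519  -0.2849  0.1555] [ 0.5617 -0.246   0.1812]
btn model? hinge [ 0.6398 -0.2678]
```

```bash
python3 - <<'E'
from h import *
w1=dict(np.load("/tmp/w1.npz"));w2=dict(np.load("/tmp/w2.npz"));t=dict(np.load("/tmp/t2.npz"))
for tol in(.0025,.004):
  for n,p in dict(A=(.597,.382),B=(.461,.375),C=(.438,.237),D=(.454,.132)).items():
    for k,c in(("w1",w1),("w2",w2),("t",t)):
        r=detect(c,p,tol=tol,h=.0495); print(tol,n,k,None if r is None else (r[0].round(4),None if r[1] is None else np.degrees(r[1]).round(1),r[2],round(r[3],2)))
P=cloud(w2);q=P[(abs(P[...,0]-.452)<.01)&(abs(P[...,1]-.13)<.01)];print(q[:,2].mean(),q[:,2].std())
E
```

```text
0.0025 A w1 (array([0.6005, 0.374 ]), None, 156, 0.29)
0.0025 A w2 (array([0.5975, 0.38  ]), np.float64(177.1), 334, 0.51)
0.0025 A t (array([0.6025, 0.3845]), None, 39, 0.36)
0.0025 B w1 None
0.0025 B w2 (array([0.4595, 0.3815]), np.float64(-161.8), 688, 0.86)
0.0025 B t None
0.0025 C w1 (array([0.438, 0.238]), np.float64(156.6), 794, 0.87)
0.0025 C w2 (array([0.438, 0.24 ]), np.float64(156.8), 712, 0.87)
0.0025 C t (array([0.4265, 0.2525]), None, 17, 0.16)
0.0025 D w1 (array([0.452, 0.129]), np.float64(102.2), 758, 0.87)
0.0025 D w2 (array([0.4515, 0.1305]), np.float64(101.5), 694, 0.87)
0.0025 D t (array([0.454 , 0.1295]), np.float64(101.8), 64, 0.49)
0.004 A w1 (array([0.6   , 0.3735]), None, 184, 0.34)
0.004 A w2 (array([0.597 , 0.3795]), np.float64(176.7), 360, 0.54)
0.004 A t (array([0.6035, 0.3855]), None, 57, 0.52)
0.004 B w1 None
0.004 B w2 (array([0.4595, 0.381 ]), np.float64(-162.3), 713, 0.87)
0.004 B t (array([0.437 , 0.3725]), None, 8, 0.08)
0.004 C w1 (array([0.438 , 0.2375]), np.float64(156.7), 847, 0.88)
0.004 C w2 (array([0.438, 0.24 ]), np.float64(156.8), 731, 0.87)
0.004 C t (array([0.426, 0.252]), None, 31, 0.3)
0.004 D w1 (array([0.452, 0.128]), np.float64(101.8), 806, 0.88)
0.004 D w2 (array([0.452, 0.131]), np.float64(102.7), 715, 0.88)
0.004 D t (array([0.454, 0.13 ]), np.float64(103.3), 80, 0.58)
0.049265058387332195 0.0007974952296138189
```

```bash
cat >> h.py <<'E'
def st(tag=""):
    s=manip.state();print(tag,"t",round(s["clock"],1),"tcp",np.round(s["tool_pos"],4),"F",np.round(s["contact_force"],1),"w",round(s["gripper_width"],4))
    return s
def above(xy,z,a): manip.move_pose(np.array([xy[0],xy[1],z]),down(a))
def lin(xy,z,rate=.12): manip.move_linear(np.array([xy[0],xy[1],z]),rate=rate)
E
python3 - <<'E'
from h import *
t=dict(np.load("/tmp/t2.npz"))
for u,v in((270,148),(324,148),(324,178),(270,178)): print(onplane(t,u,v,.02).round(3))
tx=np.array([.66,.177])
a=MY
for w,tp in (((.5075,-.0935),(.66,.225)),):
    above(w,.20,a); st("above"); manip.set_gripper(.075); lin(w,.074); st("dn")
    manip.set_gripper(0.0,25); st("grip")
    lin(w,.19); st("up")
c=cap("wrist");cv2.imwrite("pics/w3.png",c["image"])
E
```

```text
[0.721 0.283 0.02 ]
[0.716 0.067 0.02 ]
[0.594 0.07  0.02 ]
[0.6   0.285 0.02 ]
above t 5.1 tcp [ 0.508  -0.0931  0.2006] F [ 0.  -0.2  0. ] w 0.0879
dn t 6.7 tcp [ 0.5083 -0.0937  0.0748] F [0.4 0.2 0.4] w 0.0752
grip t 7.3 tcp [ 0.5075 -0.0935  0.0742] F [-1.3 -0.5  1.8] w 0.0395
up t 8.4 tcp [ 0.5067 -0.0933  0.1889] F [-0.2 -0.4 -3.1] w 0.0394
```

View pics/w3.png

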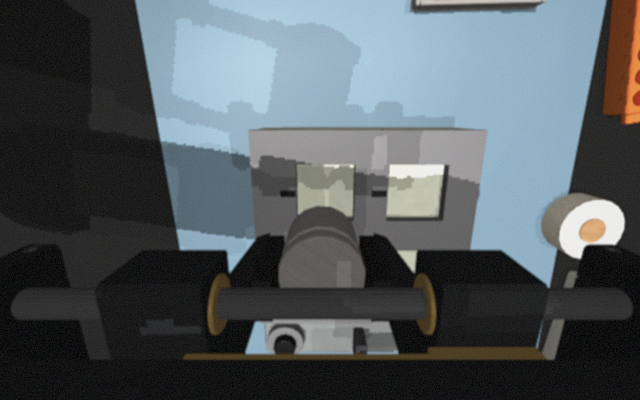

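```bash
python3 - <<'E'
from h import *
def drop(tp):
    above(tp,.15,MY); lin(tp,.05); lin(tp,.0245,.05); s=st("placed"); manip.set_gripper(.07); lin(tp,.15); st("rel")
drop((.658,.225))
w=(.5083,-.1803)
above(w,.20,MY); manip.set_gripper(.075); lin(w,.074); manip.set_gripper(0.0,25); st("grip"); lin(w,.20); st("up")
drop((.658,.13))
c=cap("wrist");cv2.imwrite("pics/w4.png",c["image"])
# view pose for pots: camera on -x side
above((.45,.27),.34,np.pi/2);c=cap("wrist");cv2.imwrite("pics/w5.png",c["image"])
np.savez("/tmp/w5.npz",**{k:c[k] for k in("image","z_map","T","K")})
for n,p in dict(A=(.597,.382),B=(.461,.375),C=(.438,.237),D=(.454,.132)).items():
    r=detect(c,p,tol=.0025,h=.0495);print(n,None if r is None else (r[0].round(4),r[1],r[2],round(r[3],2)))
st()
E
```

```text
placed t 11.5 tcp [0.6578 0.2249 0.024 ] F [-0.3 -0.9 -3.1] w 0.0395
rel t 13.3 tcp [0.6572 0.2248 0.1487] F [-0.2  0.3  0.3] w 0.07
grip t 17.0 tcp [ 0.5084 -0.1803  0.0742] F [-0.2 -0.   1. ] w 0.0394
up t 18.2 tcp [ 0.5076 -0.18    0.1989] F [ 0.2 -0.3 -2.9] w 0.0395
placed t 21.1 tcp [0.6578 0.13   0.0241] F [-0.7 -0.6 -2. ] w 0.0393
rel t 23.0 tcp [0.6572 0.1299 0.1487] F [-0.2 -0.2 -0.7] w 0.0701
A (array([0.598 , 0.3725]), None, 106, 0.2)
B (array([0.4595, 0.3815]), np.float64(-2.8127464673817473), 752, 0.87)
C (array([0.438, 0.24 ]), np.float64(2.7395622535666457), 776, 0.87)
D (array([0.4515, 0.131 ]), np.float64(1.7670969685990046), 763, 0.87)
 t 24.3 tcp [0.4502 0.2696 0.3388] F [-0.1  0.2  0.1] w 0.07
```

View pics/w5.png

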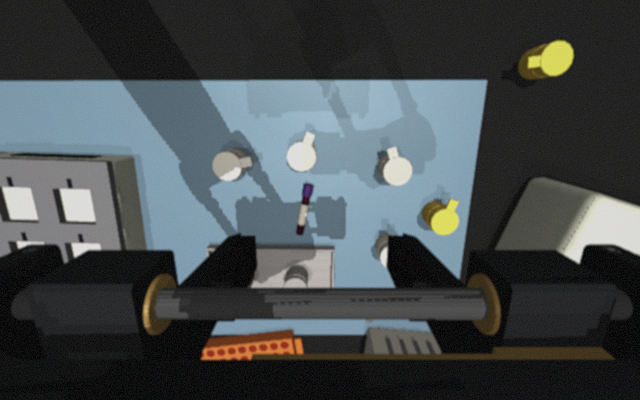

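View pics/w4.png

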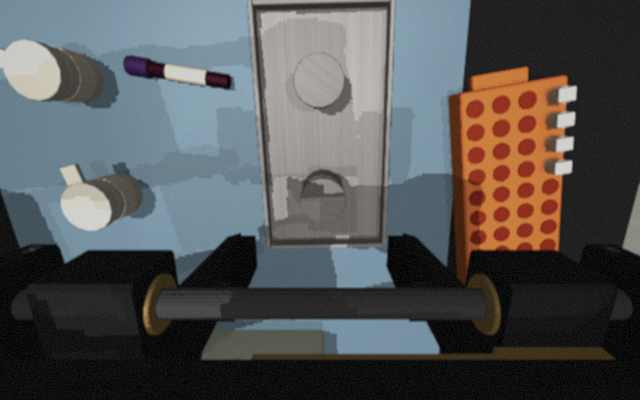

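```bash
cat >> h.py <<'E'
def pick(xy,a,h=.028,z=.15):
    above(xy,z,a); manip.set_gripper(.07); lin(xy,h); s=st("at pot"); manip.set_gripper(0.,15); st("grip"); lin(xy,.20); s=st("lift"); return s
def place(xy,a,h=.028,floor=.055):
    above(xy,.21,a); lin(xy,.13); lin(xy,floor+h+.004,.08); st("near"); lin(xy,floor+h+.0005,.03); st("on floor")
def release(xy):
    manip.set_gripper(.062); st("open"); lin(xy,.21); 
E
python3 - <<'E'
from h import *
d=np.radians
th=2.7395;xy=np.array([.438,.239])
ap=th+d(130)-2*np.pi
print(inverse_kinematics(np.array([xy[0],xy[1],.1]),down(ap)),inverse_kinematics(np.array([*CUP[3],.1]),down(d(-50)+MY)))
s=pick(xy,ap)
if .041<s["gripper_width"]<.047:
    place(CUP[3],d(-50)+MY)
    c=cap("side");cv2.imwrite("pics/s3.png",cv2.resize(c["image"][110:230,290:450],None,fx=5,fy=5)[:600])
E
```

```text
[ 4.49582527e-01  6.43778040e-02  2.10987233e+00 -4.44089210e-16
  9.67342517e-01  1.72433981e+00] [-0.3371653   0.27534125  1.8602569   0.          1.00599451  0.56949932]
at pot t 28.0 tcp [0.4387 0.2394 0.0287] F [ 0.6  0.3 -0.1] w 0.0701
grip t 28.5 tcp [0.4383 0.2391 0.0284] F [ 0.8 -1.2  2.5] w 0.0436
lift t 30.1 tcp [0.4374 0.2387 0.199 ] F [ 0.  -0.  -0.3] w 0.0436
near t 33.3 tcp [ 0.5901 -0.1805  0.0866] F [-0.5 -0.6 -1. ] w 0.0435
on floor t 33.5 tcp [ 0.5903 -0.1805  0.0837] F [ 0.  -0.3 -1. ] w 0.0436
```

View pics/s3.png

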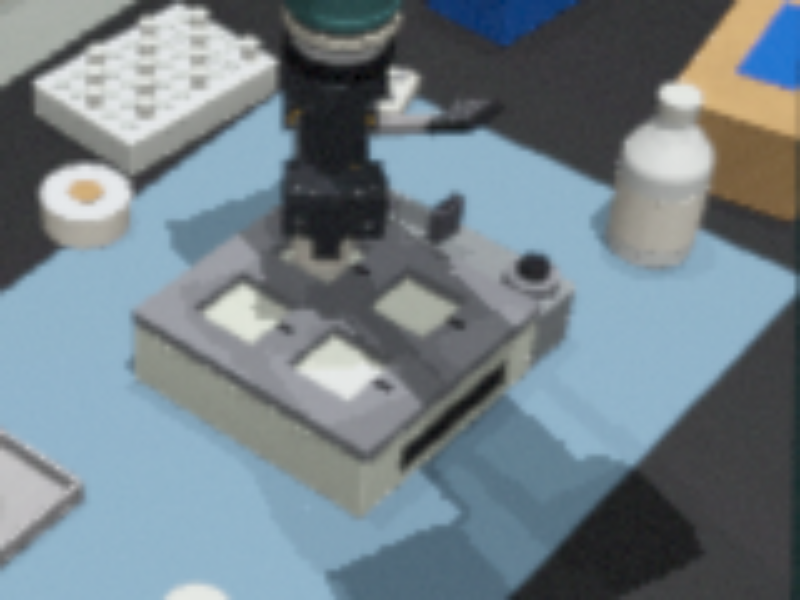

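```bash
cat >> h.py <<'E'
def checkcup(tag):
    above((.50,-.12),.34,np.pi/2);c=cap("wrist");cv2.imwrite(f"pics/{tag}.png",cv2.resize(c["image"][90:260,190:430],None,fx=3.3,fy=3.3))
    for i in range(4):
        r=detect(c,CUP[i],tol=.0025,h=.1045,win=.05)
        if r is not None and r[2]>150:
            e=r[0]-CUP[i];cc,s=np.cos(MY),np.sin(MY)
            print("cup",i,"err mm",np.round([cc*e[0]+s*e[1],-s*e[0]+cc*e[1]],4)*1000,"tab err deg",None if r[1] is None else np.degrees((r[1]-MY)%(2*np.pi)-np.pi).round(1),r[2],round(r[3],2))
    return c
def pots(cands,y=.27,x=.45):
    above((x,y),.34,np.pi/2);c=cap("wrist");o={}
    for n,p in cands.items():
        r=detect(c,p,tol=.0025,h=.0495);o[n]=r;print(n,None if r is None else (r[0].round(4),None if r[1] is None else np.degrees(r[1]).round(1),r[2],round(r[3],2)))
    return c,o
E
python3 - <<'E'
from h import *
release(CUP[3])
checkcup("k3"); 
c,o=pots(dict(A=(.597,.382),B=(.461,.381),D=(.452,.130)))
cv2.imwrite("pics/w6.png",c["image"]);st()
E
```

```text
open t 34.0 tcp [ 0.5903 -0.1805  0.0836] F [-0.4  0.  -0.8] w 0.0619
cup 3 err mm [-1.1  1.5] tab err deg -0.2 821 0.87
A None
B (array([0.4595, 0.3815]), np.float64(-161.5), 751, 0.87)
D (array([0.452, 0.131]), np.float64(102.2), 758, 0.87)
 t 38.9 tcp [0.4505 0.2691 0.34  ] F [ 0.  -0.6  0.6] w 0.062
```

View pics/k3.png

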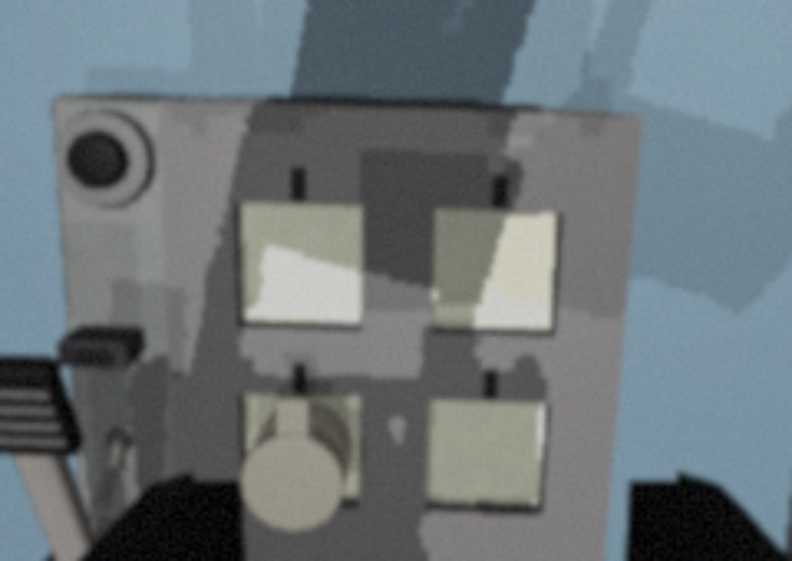

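View pics/w6.png

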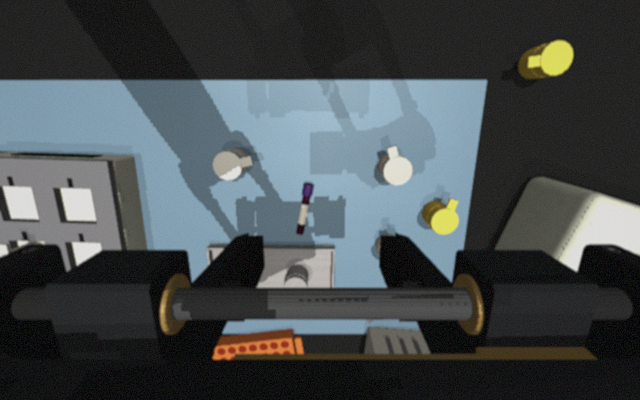

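```bash
python3 - <<'E'
from h import *
d=np.radians
s=pick(np.array([.452,.1305]),d(102-90))
if .041<s["gripper_width"]<.047:
    place(CUP[2],np.pi/2+MY); release(CUP[2])
    checkcup("k2")
    above((.52,.30),.36,d(90));c=cap("wrist")
    c,o=pots(dict(B=(.4595,.381)))
    above((.50,.38),.30,d(0)); c=cap("wrist");cv2.imwrite("pics/w7.png",c["image"])
    for n,p in dict(A=(.598,.381),B=(.4595,.381)).items():
        r=detect(c,p,tol=.0025,h=.0495);print(n,None if r is None else (r[0].round(4),None if r[1] is None else np.degrees(r[1]).round(1),r[2],round(r[3],2)))
    st()
E
```

```text
at pot t 41.4 tcp [0.4528 0.1307 0.0287] F [ 0.4 -0.2  0.2] w 0.0702
grip t 41.9 tcp [0.4523 0.1306 0.0284] F [-0.   0.4  2.1] w 0.0432
lift t 43.5 tcp [0.4514 0.1304 0.1991] F [-0.2 -0.3 -1.5] w 0.0436
near t 46.5 tcp [ 0.593  -0.0955  0.0866] F [-0.3  0.7 -0.5] w 0.0434
on floor t 46.8 tcp [ 0.5933 -0.0956  0.0837] F [ 0.  -0.4 -1.4] w 0.0434
open t 47.3 tcp [ 0.5932 -0.0956  0.0836] F [-0.8  0.2 -0.8] w 0.0622
cup 2 err mm [-1. -0.] tab err deg -0.2 813 0.86
cup 3 err mm [-0.5  1. ] tab err deg -1.1 825 0.87
B (array([0.4595, 0.3815]), np.float64(-161.9), 744, 0.87)
A (array([0.5995, 0.3855]), np.float64(-174.9), 920, 0.87)
B (array([0.461 , 0.3825]), np.float64(-162.4), 923, 0.87)
 t 52.8 tcp [0.5003 0.3799 0.3001] F [-0.8 -1.1  0.7] w 0.0623
```

View pics/k2.png

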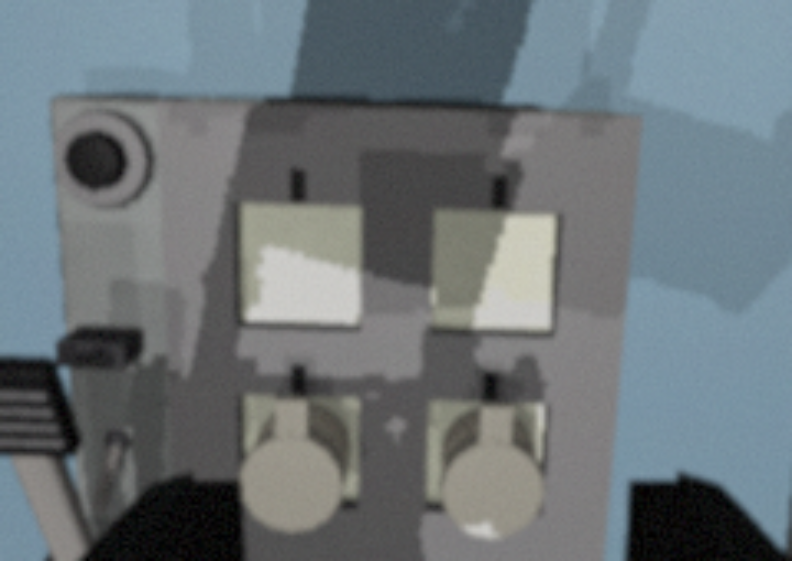

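View pics/w7.png

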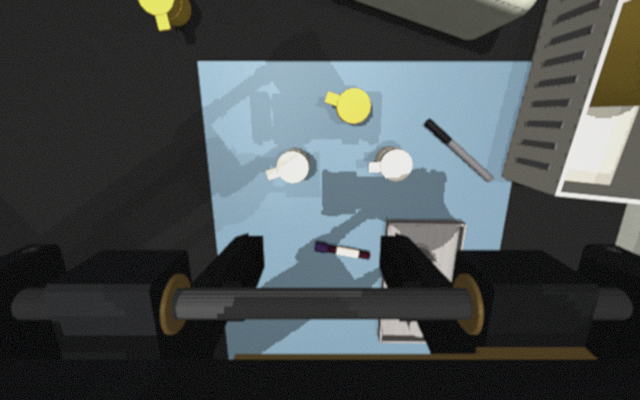

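```bash
python3 - <<'E'
from h import *
d=np.radians
s=pick(np.array([.4602,.382]),d(-162+230))
if .041<s["gripper_width"]<.047:
    place(CUP[1],d(50)+MY); release(CUP[1])
    checkcup("k1")
    above((.50,.38),.30,d(0)); c=cap("wrist");cv2.imwrite("pics/w8.png",c["image"])
    r=detect(c,(.599,.385),tol=.0025,h=.0495);print(None if r is None else (r[0].round(4),None if r[1] is None else np.degrees(r[1]).round(1),r[2],round(r[3],2)))
    st()
    if r is not None and r[3]>.8 and np.hypot(*(r[0]-[.5995,.3855]))<.003:
        s=pick(r[0]-[.0005,.0005],r[1]-np.pi/2 if r[1]>0 else r[1]+1.5*np.pi)
        if .041<s["gripper_width"]<.047:
            place(CUP[0],np.pi/2+MY); release(CUP[0]); checkcup("k0"); st()
E
```

```text
at pot t 55.4 tcp [0.4609 0.3825 0.0289] F [-0.2  0.5  0.8] w 0.0699
grip t 55.9 tcp [0.4604 0.3822 0.0284] F [-0.2  0.5  2.4] w 0.0436
lift t 57.5 tcp [0.4597 0.3816 0.1988] F [-0.2  0.6 -2. ] w 0.0432
near t 61.0 tcp [ 0.5051 -0.1776  0.0866] F [-0.6 -0.7  0.5] w 0.0437
on floor t 61.3 tcp [ 0.5054 -0.1777  0.0837] F [ 0.5  0.2 -1.1] w 0.0438
open t 61.7 tcp [ 0.5054 -0.1777  0.0837] F [0.4 0.2 0.3] w 0.0617
cup 1 err mm [-0.5 -0. ] tab err deg 0.3 994 0.87
cup 2 err mm [-5.1  2.3] tab err deg -6.0 823 0.87
cup 3 err mm [-0.6  1.5] tab err deg 0.2 823 0.87
(array([0.5995, 0.3855]), np.float64(-175.0), 928, 0.87)
 t 65.8 tcp [0.5004 0.3794 0.2999] F [-0.8 -0.4 -0.7] w 0.062
at pot t 68.8 tcp [0.5999 0.3855 0.0292] F [-0.1  0.4  0.2] w 0.0697
grip t 69.3 tcp [0.5992 0.3851 0.0285] F [-0.7 -1.   3.3] w 0.0438
lift t 70.9 tcp [0.5984 0.3847 0.1986] F [-0.3  0.1 -0.4] w 0.0438
near t 74.2 tcp [ 0.5081 -0.0927  0.0868] F [-1.1  0.3 -1.2] w 0.0434
on floor t 74.5 tcp [ 0.5083 -0.0927  0.0837] F [-0.1 -0.6 -0.5] w 0.0433
open t 74.9 tcp [ 0.5082 -0.0927  0.0836] F [ 0.3 -1.   0.5] w 0.062
cup 0 err mm [-0.5 -0. ] tab err deg 0.3 992 0.87
cup 1 err mm [-1. -0.] tab err deg -0.0 989 0.87
cup 2 err mm [-5.1  2.3] tab err deg -4.8 819 0.87
cup 3 err mm [-1.1  1.5] tab err deg -0.1 815 0.88
 t 76.8 tcp [ 0.4993 -0.1198  0.3384] F [ 0.2 -0.8 -0.6] w 0.0619
```

```bash
ls pics
```

```text
k0.png
k1.png
k2.png
k3.png
o1.png
o2.png
r1.png
r12.png
r2.png
s3.png
side0.png
t2.png
top0.png
topA.png
topB.png
w1.png
w2.png
w3.png
w4.png
w5.png
w6.png
w7.png
w8.png
wrist0.png
```

View pics/k0.png

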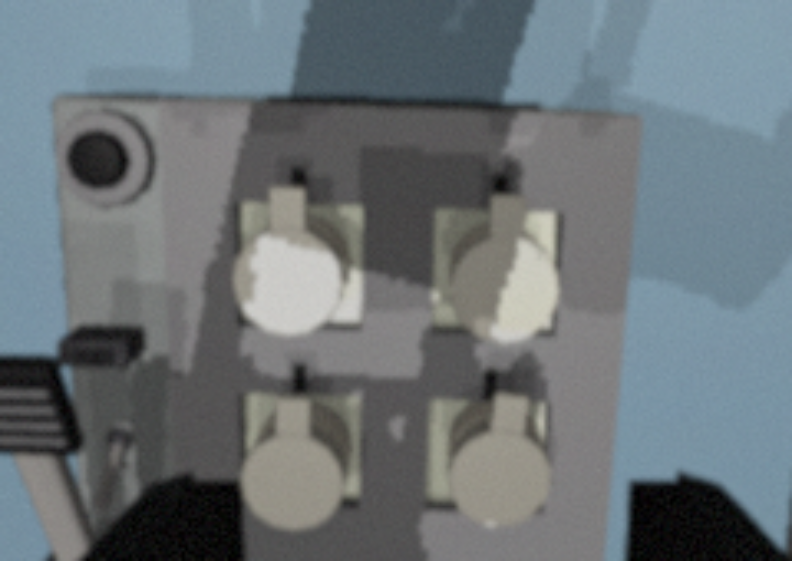

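```bash
python3 - <<'E'
from h import *
c=cap("wrist");P=cloud(c)
for i in range(4):
    q=P[(np.hypot(P[...,0]-CUP[i][0],P[...,1]-CUP[i][1])<.016)&(P[...,2]>.09)]
    A=np.c_[q[:,:2]-CUP[i],np.ones(len(q))];k=np.linalg.lstsq(A,q[:,2],rcond=None)[0];print(i,len(q),"top z",k[2].round(4),"slope deg",np.degrees(k[:2]).round(2))
E
```

```text
0 1675 top z 0.2012 slope deg [-373.63  655.49]
1 470 top z 0.1042 slope deg [ 0.15 -0.15]
2 396 top z 0.104 slope deg [0.1 0.4]
3 392 top z 0.1041 slope deg [ 0.14 -0.1 ]
```

```bash
python3 - <<'E'
from h import *
d=np.radians
cc,s=np.cos(MY),np.sin(MY);e=np.array([-.0051+.0005,.0023]);p=CUP[2]+[cc*e[0]-s*e[1],s*e[0]+cc*e[1]]
a=np.pi/2+MY-d(5.4)
above(p,.21,a);manip.set_gripper(.062);lin(p,.12);lin(p,.083,.08);st("at");manip.set_gripper(0.,15);S=st("grip")
lin(p,.088,.05)
manip.move_linear(np.array([*CUP[2],.088]),rate=.03,rot=down(np.pi/2+MY));st("shift")
lin(CUP[2],.0835,.03);st("down");release(CUP[2]);checkcup("k2b");st()
E
```

```text
at t 79.2 tcp [ 0.5882 -0.093   0.0823] F [-0.7 -0.8  0.1] w 0.062
grip t 79.6 tcp [ 0.5891 -0.0932  0.0836] F [1.4 0.6 1.2] w 0.0438
shift t 80.2 tcp [ 0.5928 -0.0955  0.0878] F [ 0.5 -0.1 -1.7] w 0.0433
down t 80.5 tcp [ 0.5934 -0.0956  0.0836] F [ 0.2 -1.2  0.1] w 0.044
open t 81.0 tcp [ 0.593  -0.0955  0.0833] F [ 0.8  0.3 -0.2] w 0.0618
cup 0 err mm [-0.5 -0. ] tab err deg 1.0 977 0.87
cup 1 err mm [-1. -0.] tab err deg 0.9 998 0.87
cup 2 err mm [-1. -0.] tab err deg -0.2 814 0.87
cup 3 err mm [-0.6  1.5] tab err deg 0.1 821 0.87
 t 82.9 tcp [ 0.4998 -0.1197  0.3377] F [ 0.2 -0.6 -1. ] w 0.0622
```

View pics/k2b.png

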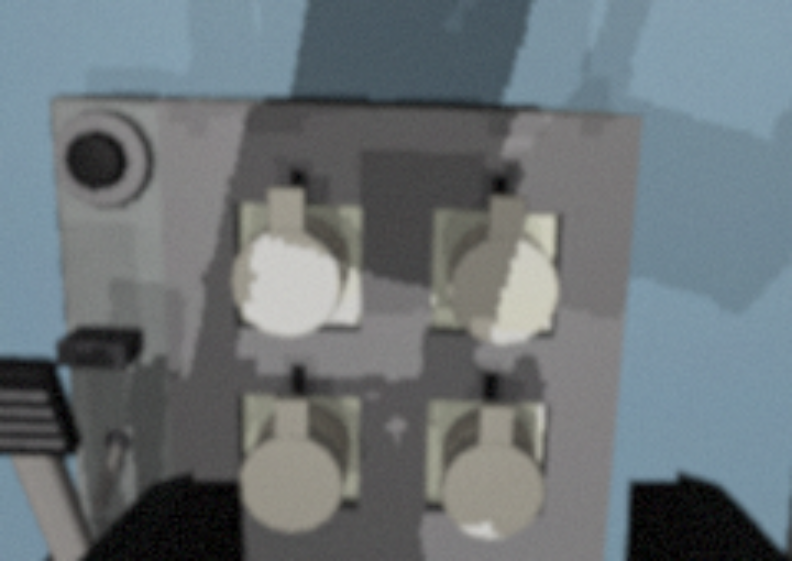

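```bash
python3 - <<'E'
from h import *
def pt(th,off=0):
    al=.566-th;p=mw(.095-.125*np.cos(al),-.128);return np.array([p[0],p[1],.1+.125*np.sin(al)+off])
a=np.pi/2+MY
p=pt(0);print(p.round(4))
manip.set_gripper(0.,20)
manip.move_pose(p+[0,0,.06],down(a));manip.move_linear(p+[0,0,.01],rate=.1);st("above")
for th in(0,.1,.2,.3,.4,.48,.55):
    manip.move_linear(pt(th),rate=.05);s=st(f"th{th}")
    if abs(s["contact_force"][2])>35: break
E
```

```text
[ 0.5343 -0.2642  0.167 ]
above t 85.3 tcp [ 0.5347 -0.264   0.1776] F [0.3 0.5 1.2] w 0.0003
th0 t 85.7 tcp [ 0.5351 -0.2648  0.1677] F [ 0.8 -2.   4.3] w 0.0005
th0.1 t 86.1 tcp [ 0.5282 -0.264   0.1561] F [ 2.  -1.7  2.5] w 0.0003
th0.2 t 86.5 tcp [ 0.5221 -0.2632  0.1437] F [-0.1  0.3  1.5] w 0.0003
th0.3 t 86.9 tcp [ 0.5183 -0.2633  0.1318] F [-0.2  1.3  1.2] w 0.0004
th0.4 t 87.3 tcp [ 0.5161 -0.2633  0.1199] F [-1.1  1.   0.4] w 0.0003
th0.48 t 87.6 tcp [ 0.5149 -0.2633  0.1101] F [ 0.7 -0.5 -0.6] w 0.0004
th0.55 t 87.9 tcp [ 0.5156 -0.2639  0.1024] F [ 1.7 -0.7  2.7] w 0.0002
```

```bash
python3 - <<'E'
from h import *
c=cap("side");cv2.imwrite("pics/s4.png",cv2.resize(c["image"][110:220,310:450],None,fx=5,fy=5))
c=cap("wrist");cv2.imwrite("pics/w9.png",c["image"])
E
```

```text
(no output)
```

View pics/s4.png

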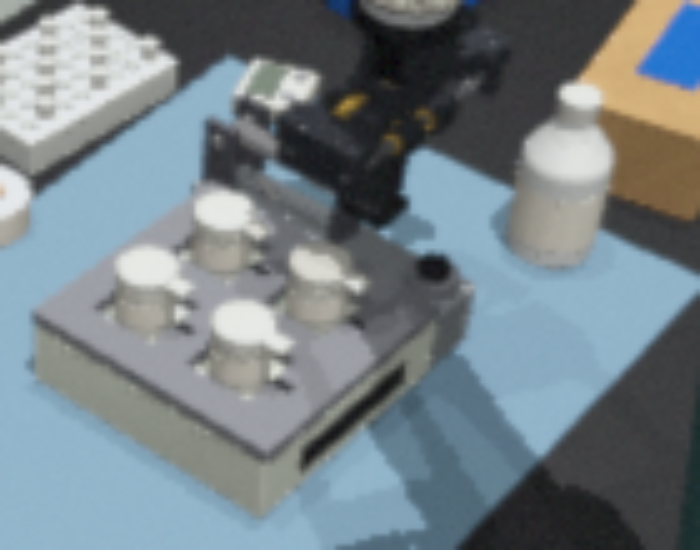

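View pics/w9.png

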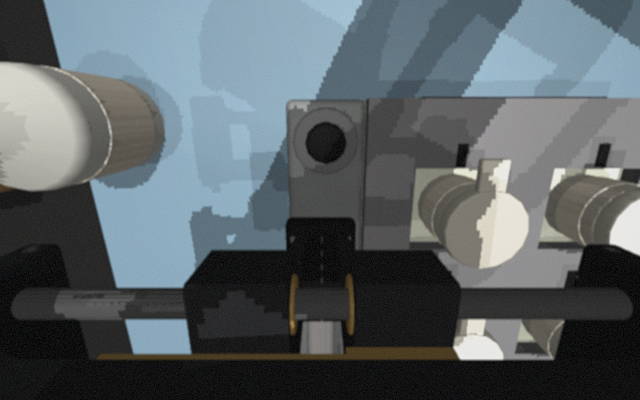

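```bash
python3 - <<'E'
from h import *
p=manip.state()["tool_pos"]
q=np.array([.5155,-.2637,0])
for z in(.101,.0995):
    manip.move_linear(q+[0,0,z],rate=.03);s=st(f"z{z}")
    if s["contact_force"][2]>25: break
manip.dwell(.3);st()
manip.move_linear(q+[0,0,.20],rate=.1);manip.dwell(.3)
c=cap("top");P=cloud(c)
m=(P[...,0]>.48)&(P[...,0]<.57)&(P[...,1]<-.24)&(P[...,1]>-.29);z=P[m][:,2];print("top z pct",np.percentile(z,[5,50,95]).round(3))
c=cap("side");cv2.imwrite("pics/s5.png",cv2.resize(c["image"][110:220,310:450],None,fx=5,fy=5))
above((.50,-.12),.34,np.pi/2);c=cap("wrist");cv2.imwrite("pics/w10.png",c["image"]);P=cloud(c)
for x0 in np.arange(.44,.64,.02):
    m=(P[...,0]>x0)&(P[...,0]<x0+.02)&(P[...,1]<-.25)&(P[...,1]>-.28);z=P[m][:,2]
    if len(z): print(x0.round(2),np.percentile(z,[10,50,98]).round(3))
st()
E
```

```text
z0.101 t 88.3 tcp [ 0.5156 -0.2639  0.1022] F [-2.2  0.7  8. ] w 0.0002
z0.0995 t 88.5 tcp [ 0.5157 -0.264   0.102 ] F [-5.8  2.4 16.1] w 0.0003
 t 88.8 tcp [ 0.5157 -0.2639  0.102 ] F [-5.   2.2 14.8] w 0.0007
top z pct [0.055 0.57  0.581]
0.44 [0.055 0.067 0.078]
0.46 [0.065 0.067 0.077]
0.48 [0.053 0.054 0.1  ]
0.5 [0.054 0.1   0.103]
0.52 [0.054 0.101 0.104]
0.54 [0.054 0.099 0.102]
0.56 [0.054 0.093 0.103]
0.58 [0.053 0.093 0.104]
0.6 [0.054 0.058 0.104]
0.62 [0.053 0.054 0.07 ]
 t 91.3 tcp [ 0.4994 -0.1206  0.3381] F [ 0.1 -0.5  0.1] w 0.0005
```

View pics/w10.png

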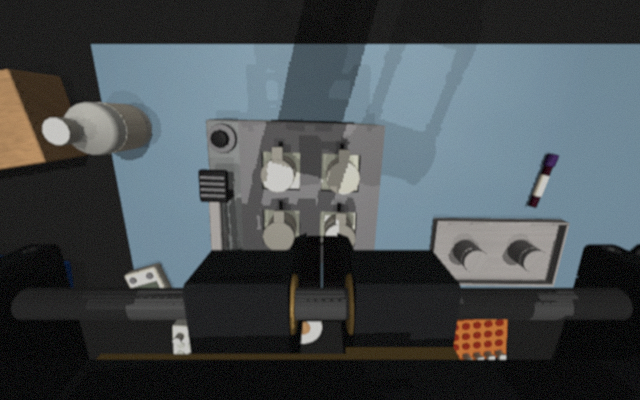

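View pics/s5.png

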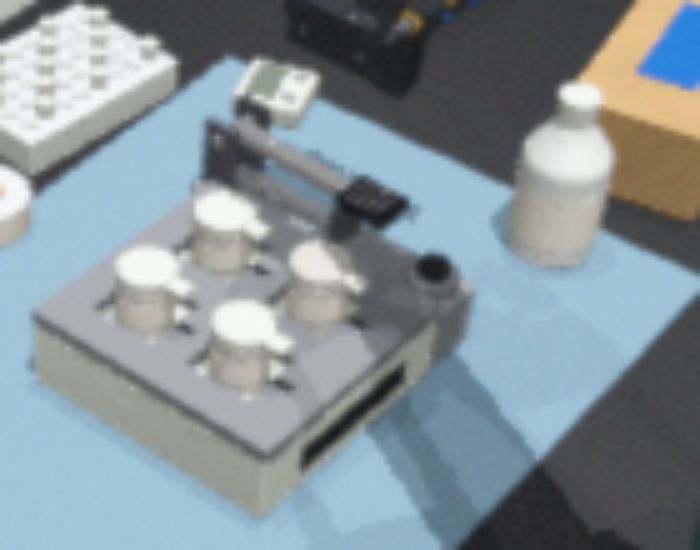

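```bash
python3 - <<'E'
from h import *
c=checkcup("k9");P=cloud(c)
m=(P[...,2]>.135)&(P[...,2]<.2)&(P[...,1]<-.3);print("bottle cap",P[m].mean(0).round(3) if m.any() else None)
g=c["image"].max(-1)
m=(abs(P[...,0]-.461)<.016)&(abs(P[...,1]+.2577)<.016)&(P[...,2]>.0735)&(P[...,2]<.09);q=P[m];print("btn",q.mean(0).round(4),q.min(0).round(4),q.max(0).round(4))
m=(np.hypot(P[...,0]-.461,P[...,1]+.2577)<.022)&(np.hypot(P[...,0]-.461,P[...,1]+.2577)>.0145);print("ring z",np.percentile(P[m][:,2],[5,50,95]).round(4))
b=np.array([.4612,-.2577])
above(b,.16,MY);lin(b,.085,.1);st("above")
for z in(.078,.075,.073,.0715,.0705,.0695):
    lin(b,z,.02);s=st(f"z{z}")
    if s["contact_force"][2]>20:break
manip.dwell(.3);st("hold")
E
```

```text
cup 0 err mm [-0.5 -0. ] tab err deg 0.3 985 0.87
cup 1 err mm [-1. -0.] tab err deg 0.3 996 0.87
cup 2 err mm [-16.1   2.5] tab err deg -143.0 392 0.44
cup 3 err mm [-1.5  0.9] tab err deg -0.6 804 0.86
bottle cap [ 0.447 -0.419  0.139]
btn [ 0.46   -0.2587  0.0759] [ 0.4487 -0.2702  0.0738] [ 0.4713 -0.2478  0.078 ]
ring z [0.0536 0.0654 0.0674]
above t 93.7 tcp [ 0.4617 -0.258   0.0856] F [ 0.9 -1.  -0.1] w 0.0004
z0.078 t 94.2 tcp [ 0.4611 -0.2577  0.0779] F [ 0.3  1.  -0.6] w 0.0006
z0.075 t 94.5 tcp [ 0.4615 -0.2579  0.0754] F [0.5 0.7 2.8] w 0.0005
z0.073 t 94.7 tcp [ 0.4616 -0.2579  0.0733] F [ 0.6 -1.2  3.4] w 0.0006
z0.0715 t 95.0 tcp [ 0.4616 -0.2579  0.0718] F [0.9 0.3 5.5] w 0.0006
z0.0705 t 95.2 tcp [ 0.4616 -0.2579  0.0714] F [-1.6  0.8  8.5] w 0.0002
z0.0695 t 95.5 tcp [ 0.4616 -0.258   0.0712] F [-3.2  2.2 14.2] w 0.0004
hold t 95.8 tcp [ 0.4616 -0.258   0.0712] F [-3.9  2.6 15.1] w 0.0007
```

```bash
python3 - <<'E'
from h import *
lin((.4612,-.2577),.20,.1);st("up")
manip.set_gripper(.08)
c=checkcup("k10");P=cloud(c)
m=(abs(P[...,0]-.515)<.015)&(abs(P[...,1]+.264)<.012);print("pad z",np.median(P[m][:,2]).round(4))
cv2.imwrite("pics/w11.png",c["image"])
for p in((.658,.225),(.658,.13)):
    r=detect(c,p,h=.05,rad=.02,tab=False,win=.05,tol=.004);print("weight",None if r is None else (r[0].round(3),r[2],round(r[3],2)))
c=cap("side");cv2.imwrite("pics/s6.png",cv2.resize(c["image"][100:300,200:460],None,fx=3,fy=3))
st()
E
```

```text
up t 97.2 tcp [ 0.4607 -0.2574  0.1991] F [ 1.1 -0.4 -0.1] w 0.0003
cup 0 err mm [-0.5 -0. ] tab err deg 0.3 978 0.87
cup 1 err mm [-1. -0.] tab err deg -0.3 986 0.87
cup 2 err mm [-1. -0.] tab err deg -0.0 814 0.87
cup 3 err mm [-1.1  1.5] tab err deg -0.5 815 0.87
pad z 0.1006
weight None
weight (array([0.655, 0.126]), 419, 0.86)
 t 99.8 tcp [ 0.4996 -0.1203  0.3391] F [-0.5  0.4  0.3] w 0.0801
```

View pics/w11.png

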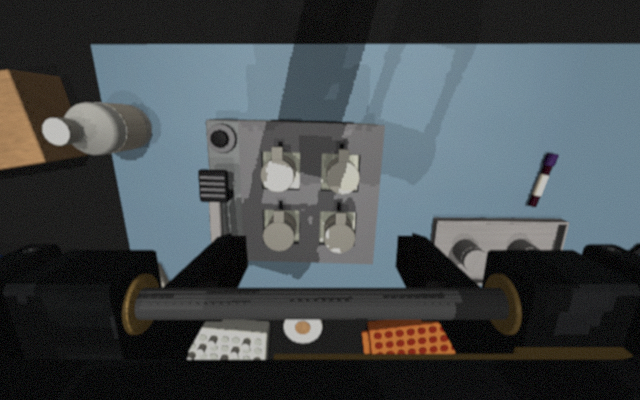

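View pics/s6.png

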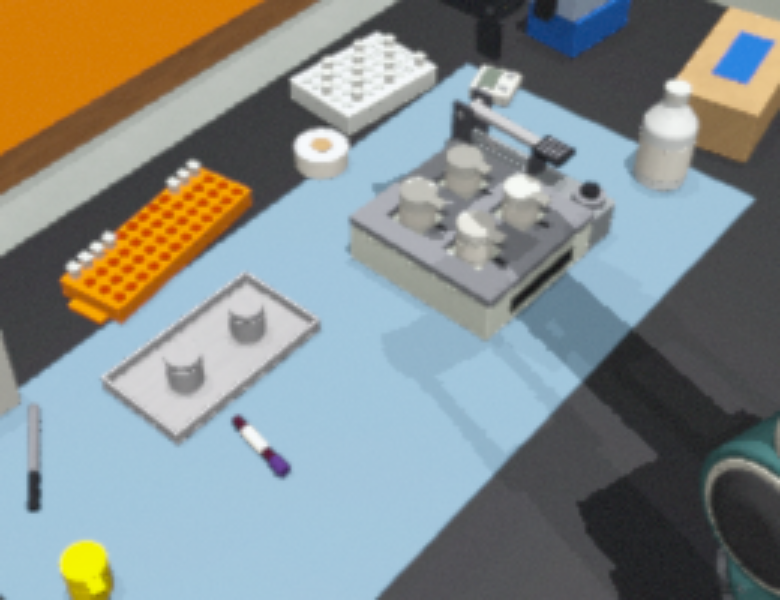

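The wrist view shows all four pots in their cups with the tabs on the front marks (about (281,172), (343,173), (281,230) and (339,232)). The pad at (213,185) is down. The side view shows both weights upright in the tray, at (247,322) and (184,372), and the bottle standing at (667,150).

```bash
python3 - <<'E'
from h import *
order.close_job();st()
E
```

```text
the job is handed in; nothing more can be done
the job is handed in; nothing more can be done
```

The mixer is loaded, clamped and started, and the job was handed in at about 100 s of the 210 s allowed.

- **Weights:** there were two, both in the front cups. Both now stand in the steel tray. The last wrist picture measured only one of them because the gripper hid the other, but the side camera shows both upright.
- **Pots:** there were four white pots, and each stands in its own cup. The two yellow ones were left alone. The last measurement puts each pot within 2 mm of its cup centre, with its tab within 1° of the front mark. Lid heights in three of the cups read as on the floor and upright. The lid-height fit for the fourth (front left) was spoiled by a finger in view, but its lid was found at the right height.
- **Knock:** the rear-left pot was pushed about 5 mm and turned about 5° inside its cup partway through the run. I re-gripped it and centred it again before pressing the lever.
- **Lever:** after I let go, the pad stayed at about 101 mm, against 102 mm expected when down. The push-back I read on the way down was only 1 to 4 N, less than the 8 N described.
- **Start button:** it was pressed to its stop, about 6 mm of travel at up to 15 N, after the lever was down.
- **Failed reading:** just before the button press, one check of the rear-left pot gave a wrong position because the closed gripper hid it. A clear view afterwards showed the pot in place.
- **Bottle:** it is still standing, and the arm was clear of everything at the end.

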